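# Open the sample port's bayonet lid

### The arm

A 6-joint arm with a two-finger parallel gripper is mounted at the origin on the work surface. World frame = base frame: x ahead of the robot, y to its left, z up, the work surface at z = 0. Lengths are in m, angles in rad, forces in N, time in s.
With the tool pointing down it reaches from about 0.35 to 0.775 m from the base axis. Payload 5.5 kg.
Tool frame: the origin (TCP) lies at the very end of the fingers, on their centre line; the grasp point (between the pads) lies env.grasp_offset behind it (env.grasp_offset is the distance from the TCP to the grasp point, in m); x points along the fingers, y is the direction in which the jaws open and shut, and the axes are right-handed (so a half turn about x gives the same grasp; the last joint's range is limited). The gripper opens to 85 mm and grips with 20 to 120 N. Pads are 22 mm wide; open, the fingers measure 114 mm over their backs; the gripper's body (76 mm by 85 mm) begins 54 mm behind the grasp point. The pads swing forward as they close: fully open they stand 13 mm farther back than shut.
Start: joints at [0.981, 0.313, 0.046, 1.304, 0, 1.431], TCP at [0.25, 0.518, 0.231] pointing down, gripper open.
Joint ranges: [-2.76, 2.76], [-0.86, 1.69], [-1.03, 1.26], [-2.2, 2.34], [-1.47, 1.5], [-3.14, 3.14]. Speed limits (rad/s): [2.57, 2.57, 3.14, 3.14, 3.14, 3.14].

### API

Orientations are given as a unit quaternion [w, x, y, z].
In Python, from workcell import get_state, viewer, job, env gives the robot as it stands.
- The arm moves only by the tool send_rows, never from a script. Its argument "plan" is a list of rows, each a list of 6 numbers: the shift along the tool's x, y, z in mm, then the turn, a rotation vector about the tool's x, y, z in degrees. A call has exactly 10 rows; each row is the pose to reach, as a shift and turn from the pose commanded when the call began, along the tool's axes at that moment; what a row does not reach only later rows make up. A row lasts 1/8 s, in which the tool goes at most 62.5 mm and 10.7 degrees, less where a joint would pass 70% of its speed; a pose out of reach is approached as far as the arm can. A call with a gripper value outside its range is refused whole. "claw" is the finger opening in mm, from 0 to 85.4, set as the call begins (left out, the last holds). The fingers move at their own pace and stop on an object; "newtons" is the grip in N (left out, the last holds). Time passes only in rows, so rows that repeat a pose let the fingers close, or fill a call up. It gives the time, the measured TCP pose, the force and the opening at its end, in the units of the state.
- get_state(): the state, without advancing time (a new reading comes with each control period).
- viewer.read_camera(name): name is "scene" or "side" or "wrist"; returns a dict with "frame" (384x512x3 uint8, blue, green, red), "mtx" (3x3 intrinsics, pixels), "rvec" (rotation vector, rad) and "tvec" (3), from world to camera coordinates, as OpenCV has them. Camera axes: x right, y down, z forward; pixel columns grow to the right and rows downward; lengths in m; the calibration is good to about 2 mm. A picture is of the moment at which its call begins. There is no depth.
- job.hand_in(): hands the job in, once; it reports no verdict.
The state is a dict: "clock": time; "joint_pos": joint angles; "qvel": joint speeds; "tau": joint torques, N m; "tcp_pos": TCP position; "orientation": TCP orientation; "wrist_force": force on the tool from outside, world axes, zero at the start; "ft_torque": the same for the moment, N m; "finger_gap": finger opening in m.
Only numpy, scipy, OpenCV 4.12 (cv2) and the standard library are available. Lean on these libraries where they do the work, as an engineer would, in place of code of your own. Each camera call takes 0.05 s, during which the arm holds its last target.

### The job

Open the sample port. First turn the white knob clockwise until the keeper's red pointer stands at the green mark and leave it there, then turn the bayonet lid anticlockwise until its lugs reach the slots, lift it free and set it down upright, wholly on the blue mat, without dropping it. Leave the bottles, jar, weight, screwdriver and stubs where they are.

Things in the scene. Friction and masses are not known exactly. Their poses are not given: they have to be found in the camera images.
- port_seat (a point): Fixed sample port: round aluminium collar, 124 mm across, 42.5 mm high, with a round well. This point: centre of the well's floor, 30 mm above the bench, where the lid's underside rests. z up; x points to the knob housing, a white block 86 mm wide, 45.5 mm high, from x = 60 to 174 mm; knob axis at x = 140 mm, y = 0. The two slots lie on its +y and -y sides (the slot line).
- port: The same port; origin at bench height under its axis, same axes. A steel lip (7.5 to 12.5 mm above the well floor, inner radius 39 mm) covers the well's edge except at the two slots, which have red paint marks and are at least 27 mm wide: lugs pass with the lid within 0.1 rad of the slot line. End stops halt a lid turned anticlockwise about 0.06 rad past the slot line.
- lid_mid (a point): Loose bayonet lid, 175 to 350 g: white disc 72 mm across, 14 mm thick, with an upright black bar on top, 48 mm long, 14 mm thick, 38 mm high (14 to 52 mm above the underside), to be gripped across its thickness. This point: on the lid's axis, 26 mm above its underside; z is its own up, x lies along the bar. The lugs are in line with the bar.
- lid: The same lid; origin at the centre of its underside, same axes. Two lugs at +x and -x reach out to radius 48 mm, 16 mm wide, 1 to 6 mm above the underside. At the start they are under the lip: turn the lid ANTICLOCKWISE seen from above, 0.6 to 1.2 rad, until the bar lies along the port's y, then lift straight up. It turns with little friction.
- knob_grip (a point): Round white knurled knob, 40 mm in diameter, 34 mm high (58 to 92 mm above the bench), upright axis, on the housing. This point: on its axis, 76 mm above the bench. Nothing else within 50 mm of its axis is higher than 52 mm. z up.
- knob (a joint): Angle of the knob, rad: 0 at the start, growing CLOCKWISE seen from above, to a stop at 1.75. It needs about 0.15 N m and stays where it is left. Each radian draws the keeper back 14 mm.
- keeper (a joint): Travel of the keeper, m: 0 at the start, at most 0.0245, growing as the knob draws it towards the knob against a light spring. It is a brass strip 18 mm wide, 5 mm thick, along the port's x, its top 51 mm above the bench. At 0 its tip reaches over the lid's disc, 31 mm from the port's axis, so that the lid cannot lift.
- pointer (a point): Red pointer on the keeper, a bar 4 mm wide that moves with it along a white scale. This point: on its top, 51 mm above the bench; at the start it is 83.5 mm from the port's axis along the port's x, and 20 mm to +y. Axes as the port's.
- set_mark (a point): Green set mark on the scale, a fixed bar 4 mm wide, top 50 mm above the bench, 13 to 21 mm further from the port's axis (along the port's x) than the pointer at the start. Axes as the port's. The pointer is at the mark when both are equally far along the port's x.
- mat_top (a point): Round blue parking mat fixed to the bench, 150 mm across, 4 mm thick; this point is the centre of its top. It is on the robot's left or right.
- vial: Amber vial with black cap, 32 mm across, 75 mm high; loose bystander, to be left alone; origin at the centre of its underside.
- flask: White bottle with green cap, 32 mm across, 75 mm high; loose bystander, to be left alone; origin at the centre of its underside.
- jar: Clear jar with white cap, 44 mm across, 55 mm high; loose bystander, to be left alone; origin at the centre of its underside.
- weight: Steel weight, 36 mm across, 35 mm high; loose bystander, to be left alone; origin at the centre of its underside.
- driver: Red screwdriver lying along its x, 160 mm long, under 35 mm high; loose bystander, to be left alone; origin at the centre of its underside as it lies.
- stub1: Brass specimen stub standing in the tray, 28 mm across, 20 mm high; loose bystander, to be left alone; origin at the centre of its underside.
- stub2: Steel specimen stub standing in the tray, 28 mm across, 20 mm high; loose bystander, to be left alone; origin at the centre of its underside.
- tray: Open aluminium tray fixed to the bench, 130 x 110 mm, 25 mm high, holding the two stubs; bystander; origin at the centre of its underside.
- lever: Upright fixed steel lever with a black cap, 117 mm high, base 56 mm across; obstacle; origin at its foot.
There are look-alikes about, which are no part of the job. Leave any purple or turquoise look-alike of the lid alone.

How it is judged:
On the way, in this order (a step that is already met when the one before it is completed fails the run):
1. the knob has drawn the pointer to within 3.5 mm of the green mark (x of pointer in the frame of set_mark between -0.0035 and 0.0035 m), for 0.3 s.
2. the lid, still down in the port, is turned to within 0.3 rad of the slot line (angle between the x axis of lid_mid and the y axis of port_seat, either way round below 0.3 rad and z of lid_mid in the frame of port_seat below 0.034 m and horizontal distance between lid_mid and port_seat below 0.01 m), for 0.05 s.
3. the lid is lifted at least 30 mm out of the port (z of lid_mid in the frame of port_seat above 0.056 m), for 0.1 s.
At the end, for the whole second after the job is handed in: The pointer is within 3.5 mm of the green mark, and the lid stands upright (within 0.08 rad) and at rest on the blue mat, its axis within 27 mm of the mat's centre, so that all of it is on the mat (all of step 1 and horizontal distance between lid_mid and mat_top below 0.027 m and angle between lid_mid's own z axis and vertical below 0.08 rad and z of lid_mid in the frame of mat_top between 0.022 and 0.03 m and linear speed of lid below 0.02 m/s); the robot touches nothing.
It fails at once if a bottle, jar, weight, screwdriver or stub is moved by more than 25 mm (distance of any of vial, jar, weight, flask, driver, stub1, stub2 from where it was at the start of the episode above 0.025 m).
It fails at once if the lid is dropped: falling faster than 0.45 m/s (about 10 mm of fall) with no finger touching it (linear speed of lid above 0.45 m/s and contact force between the fingers and lid below 0.05 N).
It fails at once if the lid is tipped by more than 0.6 rad (angle between lid_mid's own z axis and vertical above 0.6 rad).
It also fails if it takes over 54 s, if anything falls off the work surface, if the arm or the gripper's body presses on something with over 40 N, if the wrist force passes 120 N, or if a joint passes its speed limit or range.

## Working session

There is one attempt and no reset: what is moved stays moved. The work goes in short steps, Python scripts to look and compute and a tool call to move; the robot and the scene stay as the last step left them, time stands still between calls to the robot, and variables do not carry over. Pictures are saved under pics/ and viewed, and the job is handed in when it is done.

Besides the shell and the picture viewer there is one more tool, called after "Request:" in YAML: its name, and indented under it one key for each argument. send_rows: Moves the arm, as the interface text tells. Its arguments: {"type":"object","properties":{"plan":{"type":"array"},"claw":{"type":"number"},"newtons":{"type":"number"}},"required":["plan"]}

```bash
mkdir -p pics; ls
cat > h.py <<'E'
import numpy as np, cv2
from workcell import get_state, viewer, job, env
def cam(n,save):
    c=viewer.read_camera(n); cv2.imwrite(f'pics/{save}.png',c['frame'])
    np.savez(f'pics/{save}.npz',frame=c['frame'],mtx=c['mtx'],rvec=c['rvec'],tvec=c['tvec']); return c
def load(s): return np.load(f'pics/{s}.npz')
def proj(c,P):
    return cv2.projectPoints(np.array(P,float).reshape(-1,1,3),c['rvec'],c['tvec'],c['mtx'],None)[0].reshape(-1,2)
def ray(c,uv):
    R=cv2.Rodrigues(np.array(c['rvec'],float))[0]; t=np.array(c['tvec'],float).reshape(3)
    d=R.T@np.linalg.inv(c['mtx'])@np.array([uv[0],uv[1],1.]); o=-R.T@t; return o,d/np.linalg.norm(d)
def atz(c,uv,z):
    o,d=ray(c,uv); return o+d*(z-o[2])/d[2]
def tri(*cu):
    A=np.zeros((3,3));b=np.zeros(3)
    for c,uv in cu:
        o,d=ray(c,uv);M=np.eye(3)-np.outer(d,d);A+=M;b+=M@o
    p=np.linalg.solve(A,b); return p,[float(np.linalg.norm((np.eye(3)-np.outer(d,d))@(p-o))) for o,d in [ray(c,u) for c,u in cu]]
def crop(s,x0,y0,x1,y1,k,out):
    f=load(s)['frame'][y0:y1,x0:x1]; cv2.imwrite(f'pics/{out}.png',cv2.resize(f,None,fx=k,fy=k,interpolation=cv2.INTER_CUBIC))
E
python3 - <<'E'
from h import *
print(get_state(), env.grasp_offset)
for n in ['scene','side','wrist']: 
    c=cam(n,n+'0'); print(n,c['mtx'].tolist(),(-cv2.Rodrigues(c['rvec'])[0].T@c['tvec'].reshape(3)))
E
```

```text
pics
{'clock': 0.0, 'joint_pos': array([ 9.81392995e-01,  3.13998357e-01,  4.49776060e-02,  1.30357646e+00,
       -1.45438727e-05,  1.43117603e+00]), 'qvel': array([ 1.17105545e-03, -1.82558836e-03, -1.96073756e-04,  5.78624131e-04,
       -1.33488585e-03,  1.70083769e-05]), 'tau': array([-2.14796528e-03, -4.80632007e+01,  2.98531902e+01,  1.93225272e-02,
       -3.75582085e-04,  7.64076759e-06]), 'tcp_pos': array([0.24973419, 0.51737873, 0.23040946]), 'orientation': array([ 0.68907818,  0.15708847,  0.68952253, -0.15828189]), 'wrist_force': array([-0.72283481,  0.35379623, -0.08312506]), 'ft_torque': array([-0.05231122, -0.0082476 , -0.05051262]), 'finger_gap': 0.08552963781434031} 0.0187
scene [[417.12882466972206, 0.0, 257.2178972057146], [0.0, 417.12882466972206, 196.73064500937255], [0.0, 0.0, 1.0]] [ 0.99717368 -0.44978668  1.08663956]
side [[377.98533740161156, 0.0, 251.1636709848996], [0.0, 377.98533740161156, 191.5935827639659], [0.0, 0.0, 1.0]] [ 0.06378283 -0.47362754  0.72825988]
wrist [[272.2843258964205, 0.0, 253.85568508329627], [0.0, 272.2843258964205, 192.30948316771637], [0.0, 0.0, 1.0]] [0.17915776 0.55263037 0.37294173]
```

View pics/scene0.png

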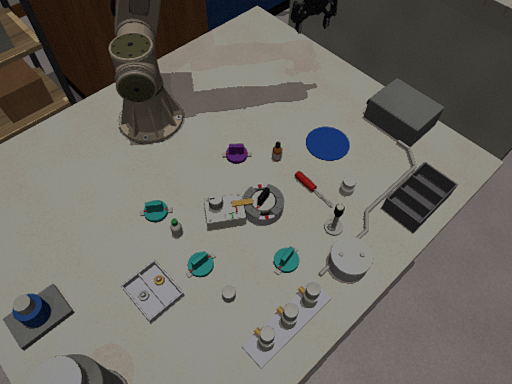

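View pics/side0.png

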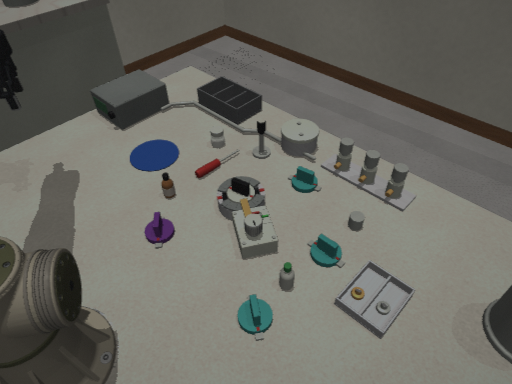

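View pics/wrist0.png

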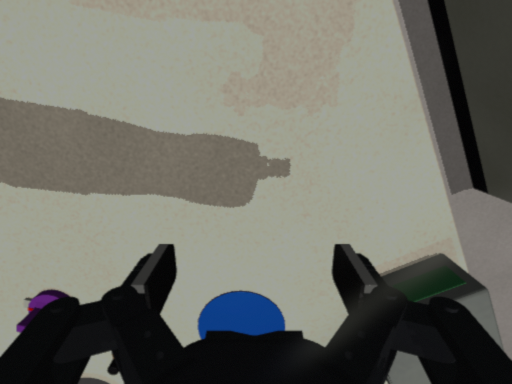

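The port with its white lid and black bar is at scene (263,203) and side (241,195). The knob is at scene (216,203) and the blue mat at scene (327,143). The look-alike lids are purple at scene (237,153) and turquoise at (155,211), (201,264) and (287,260), so the white one is the only match. Next I'll enlarge the port.

Run:
```python
from h import *
crop('scene0',195,170,295,240,8,'c1'); crop('side0',205,165,285,260,6,'c2')
```

```text
(no output)
```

View pics/c1.png

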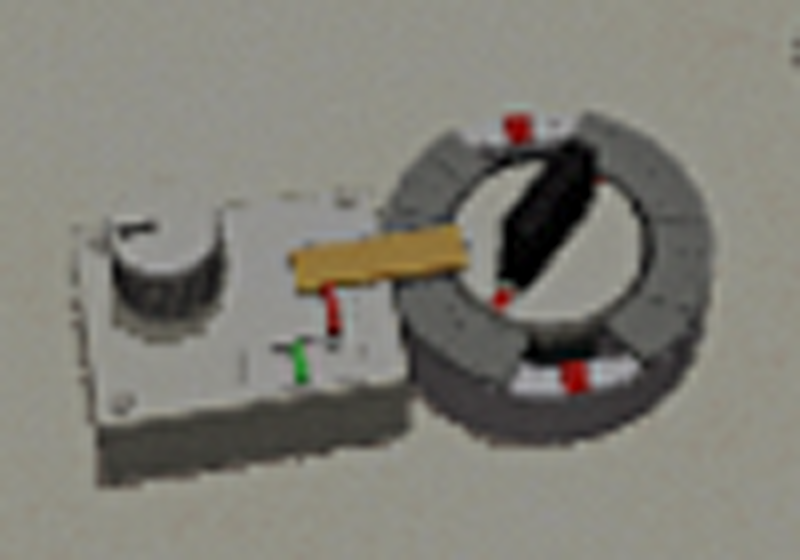

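View pics/c2.png

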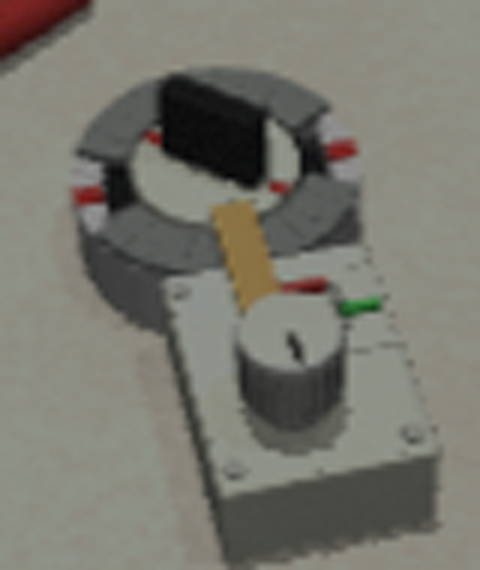

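The crops confirm it: a white disc with a black bar, the keeper over the disc, and red slot marks at c1 (517,129) and (575,377). The knob top is at c1 (168,232), with the red pointer at (333,312) and the green mark at (300,362).

Run:
```python
from h import *
s,d=load('scene0'),load('side0')
S=lambda u,v:((u+.5)/8-.5+195,(v+.5)/8-.5+170)
D=lambda u,v:((u+.5)/6-.5+205,(v+.5)/6-.5+165)
def T(n,a,b):
    p,r=tri((s,S(*a)),(d,D(*b)));print(n,p.round(4),np.round(r,4));return p
# which slot is which: scene top = -? try both
a=T('slotA',(517,129),(88,195)); b=T('slotB',(575,377),(341,150))
k=T('knobtop',(168,232),(291,330))
g=T('green',(300,362),(361,306)); p=T('ptr',(333,312),(306,286))
T('keepertip',(462,246),(232,208))
l1=T('barred1',(598,180),(153,136)); l2=T('barred2',(501,297),(278,187))
c=(a+b)/2; x=(k-c)[:2];print('c',c,'xdist',np.linalg.norm(x),'yaw',np.degrees(np.arctan2(x[1],x[0])),'slot dir',np.degrees(np.arctan2(*(b-a)[1::-1])))
e=x/np.linalg.norm(x);print('along x: ptr',(p-c)[:2]@e,'green',(g-c)[:2]@e, 'y',(p-c)[:2]@[-e[1],e[0]])
print('lug dir',np.degrees(np.arctan2(*(l2-l1)[1::-1])),(l1+l2)/2)
print('bar',)
# mat
def blue(c):
    f=c['frame'].astype(int);m=((f[...,0]>f[...,2]+50)&(f[...,0]>f[...,1]+40)).astype(np.uint8)
    n,L,st,ce=cv2.connectedComponentsWithStats(m);print([(st[i].tolist(),ce[i].round(1).tolist()) for i in range(1,n) if st[i][4]>100]); return ce
    
blue(s);blue(d)
```

```text
slotA [0.4864 0.0645 0.0372] [0.0006 0.0006]
slotB [0.5802 0.0043 0.0369] [0.0003 0.0003]
knobtop [ 0.4591 -0.0823  0.0879] [0.0003 0.0003]
green [ 0.5124 -0.069   0.0474] [0. 0.]
ptr [ 0.5049 -0.0461  0.0479] [0.0003 0.0003]
keepertip [0.516  0.0075 0.0475] [0.0002 0.0002]
barred1 [0.527  0.0672 0.0425] [0.0004 0.0004]
barred2 [0.5404 0.0044 0.0441] [0.0002 0.0002]
c [0.53332537 0.03440742 0.03704315] xdist 0.13833451164880245 yaw -122.43957288332919 slot dir -32.67452985319475
along x: ptr 0.08319152113437096 green 0.09849336127531169 y 0.01919328218311888
lug dir -77.98588323464173 [0.5336956  0.03580489 0.04326467]
bar
[([306, 127, 43, 33, 1117], [327.2, 143.2]), ([13, 294, 29, 27, 235], [29.4, 309.9])]
[([130, 140, 48, 31, 1143], [153.7, 154.9])]
```

Run:
```python
from h import *
from scipy.spatial.transform import Rotation as R
s,d=load('scene0'),load('side0')
print('mat',tri((s,(327.2,143.2)),(d,(153.7,154.9))), atz(s,(327.2,143.2),.004),atz(d,(153.7,154.9),.004))
for n,u in dict(leverfoot=(333,229),vial=(278,158),jar=(348,190),drv0=(297,174),drv1=(330,206),purple=(237,158),tealleft=(155,216)).items(): print(n,atz(s,u,0.005).round(3))
st=get_state();q=st['orientation'];M=R.from_quat([*q[1:],q[0]]).as_matrix()
print(M.round(3)); print('yaw of tool y',np.degrees(np.arctan2(M[1,1],M[0,1])),'j6',np.degrees(st['joint_pos'][5]))
```

```text
mat (array([ 0.49686839,  0.3762614 , -0.00262681]), [0.0010039473010798943, 0.001003947301080025]) [0.5004848  0.37003811 0.004     ] [0.49305817 0.37001633 0.004     ]
leverfoot [0.732 0.133 0.005]
vial [0.433 0.202 0.005]
jar [0.672 0.273 0.005]
drv0 [0.521 0.2   0.005]
drv1 [0.673 0.187 0.005]
purple [0.341 0.102 0.005]
tealleft [ 0.339 -0.225  0.005]
[[-0.001  0.435  0.901]
 [-0.001  0.901 -0.435]
 [-1.    -0.001 -0.   ]]
yaw of tool y 64.22776000171879 j6 82.00123002416414
```

Request:
send_rows:
  plan:
    - [-2,-35,49,0,0,0]
    - [-4,-70,98,0,0,0]
    - [-6,-105,147,0,0,0]
    - [-8,-140,196,0,0,0]
    - [-10,-175,245,0,0,0]
    - [-12,-210,294,0,0,0]
    - [-14,-245,343,0,0,0]
    - [-16,-280,392,0,0,0]
    - [-18,-315,441,0,0,0]
    - [-20,-350,490,0,0,0]

```text
clock: 1.4
tcp_pos: [0.5397, -0.0123, 0.2512]
orientation: [0.689, 0.158, 0.689, -0.158]
wrist_force: [0.6, 0.7, 0.2]
finger_gap: 0.0856
```

Request:
send_rows:
  plan:
    - [0,-16,22,1,0,0]
    - [0,-33,45,2,0,0]
    - [0,-33,45,4,0,0]
    - [0,-33,45,4,0,0]
    - [0,-33,45,4,0,0]
    - [0,-33,45,4,0,0]
    - [0,-33,45,4,0,0]
    - [0,-33,45,4,0,0]
    - [0,-33,45,4,0,0]
    - [0,-33,45,4,0,0]

```text
clock: 2.65
tcp_pos: [0.5653, -0.0597, 0.2513]
orientation: [0.683, 0.182, 0.683, -0.182]
wrist_force: [0.1, -0.3, -0.2]
finger_gap: 0.0853
```

Run:
```python
from h import *
cam('wrist','w1');s=get_state();print(s['clock'],s['tcp_pos'],s['orientation'])
```

```text
2.7 [ 0.56529498 -0.05970959  0.25127084] [ 0.68337246  0.18170869  0.68336728 -0.18164026]
```

View pics/w1.png

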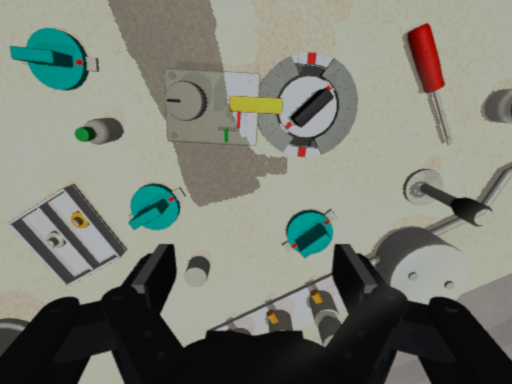

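This wrist view shows the port at (308,105), the knob at about (188,100), the pointer at (239,119) and the green mark at (226,134). I'll enlarge it.

Run:
```python
from h import *
crop('w1',160,45,360,165,4,'c3')
```

```text
(no output)
```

View pics/c3.png

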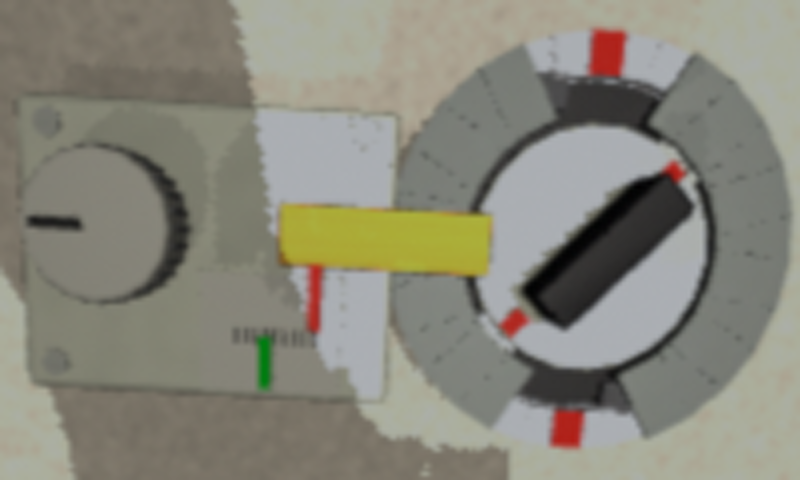

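Run:
```python
from h import *
w,s,d=load('w1'),load('scene0'),load('side0')
W=lambda u,v:((u+.5)/4-.5+160,(v+.5)/4-.5+45)
S=lambda u,v:((u+.5)/8-.5+195,(v+.5)/8-.5+170)
D=lambda u,v:((u+.5)/6-.5+205,(v+.5)/6-.5+165)
def T(n,a,b,c,z):
    p,r=tri((s,S(*a)),(d,D(*b)),(w,W(*c)));print(n,p.round(4),np.round(r,4),atz(w,W(*c),z).round(4));return atz(w,W(*c),z)
a=T('slotA',(517,129),(88,195),(608,53),.0425); b=T('slotB',(575,377),(341,150),(567,428),.0425)
k=T('knobtop',(168,232),(291,330),(97,223),.092)
g=T('green',(300,362),(361,306),(264,362),.05); p=T('ptr',(333,312),(306,286),(315,298),.051)
l1=T('red1',(598,180),(153,136),(675,171),.044); l2=T('red2',(501,297),(278,187),(515,321),.044)
c=(a+b)/2; x=(k-c)[:2];yaw=np.arctan2(x[1],x[0]);print('c',c,'xdist',np.linalg.norm(x),'yaw',np.degrees(yaw),'slot dir',np.degrees(np.arctan2(*(b-a)[1::-1])))
e=x/np.linalg.norm(x);print('along x: ptr',(p-c)[:2]@e,'green',(g-c)[:2]@e, 'y',(p-c)[:2]@[-e[1],e[0]])
print('lug dir',np.degrees(np.arctan2(*(l2-l1)[1::-1])),(l1+l2)/2)
for q in [(525,293),(567,327),(693,210),(660,175)]: print(atz(w,W(*q),.082))
```

```text
slotA [0.4867 0.065  0.0369] [0.0009 0.0004 0.0007] [0.4873 0.0642 0.0425]
slotB [0.5805 0.0045 0.0368] [0.0005 0.0003 0.0005] [0.5796 0.0043 0.0425]
knobtop [ 0.4586 -0.0825  0.0882] [0.0007 0.0004 0.0008] [ 0.4583 -0.0817  0.092 ]
green [ 0.5125 -0.069   0.0474] [0.0001 0.0001 0.0002] [ 0.5126 -0.0686  0.05  ]
ptr [ 0.5046 -0.0457  0.0475] [0.0005 0.0005 0.0008] [ 0.5039 -0.0449  0.051 ]
red1 [0.5268 0.0674 0.0423] [0.0003 0.0006 0.0005] [0.5262 0.0672 0.044 ]
red2 [0.5407 0.0048 0.0438] [0.0005 0.0004 0.0007] [0.5411 0.0052 0.044 ]
c [0.53342304 0.03428367 0.0425    ] xdist 0.138215773942653 yaw -122.91676170562998 slot dir -32.97251830937865
along x: ptr 0.08249721018457089 green 0.09767478175289053 y 0.01827006477785182
lug dir -76.42006960383127 [0.53365982 0.03622073 0.044     ]
[0.53105669 0.00841504 0.082     ]
[0.54503224 0.01436008 0.082     ]
[0.53440674 0.05779853 0.082     ]
[0.52193549 0.05384094 0.082     ]
```

Request:
send_rows:
  plan:
    - [0,-24,-27,0,0,0]
    - [0,-48,-54,0,0,0]
    - [30,-72,-81,0,0,0]
    - [70,-72.5,-81.5,0,0,0]
    - [110,-72.5,-81.5,0,0,0]
    - [140,-72.5,-81.5,0,0,0]
    - [165,-72.5,-81.5,0,0,0]
    - [185,-72.5,-81.5,0,0,0]
    - [194,-72.5,-81.5,0,0,0]
    - [194,-72.5,-81.5,0,0,0]
  claw: 70
  newtons: 50

```text
clock: 3.95
tcp_pos: [0.4583, -0.0821, 0.0571]
orientation: [0.683, 0.182, 0.684, -0.182]
wrist_force: [0.0, -0.1, 0.4]
finger_gap: 0.0701
```

Request:
send_rows:
  plan:
    - [0,0,0,0,0,0]
    - [0,0,0,0,0,0]
    - [0,0,0,0,0,0]
    - [0,0,0,0,0,0]
    - [0,0,0,0,0,0]
    - [0,0,0,0,0,0]
    - [0,0,0,0,0,0]
    - [0,0,0,0,0,0]
    - [0,0,0,0,0,0]
    - [0,0,0,0,0,0]
  claw: 30
  newtons: 50

```text
clock: 5.2
tcp_pos: [0.4583, -0.0844, 0.0588]
orientation: [0.684, 0.18, 0.683, -0.184]
wrist_force: [-5.0, -7.1, 8.5]
finger_gap: 0.0388
```

Run:
```python
from h import *
c=cam('wrist','w2');s=get_state();print(s['clock'],s['tcp_pos'],s['wrist_force'],s['ft_torque'],s['finger_gap'])
crop('w2',160,120,512,384,2,'c4')
```

```text
5.25 [ 0.45824812 -0.08440393  0.05883269] [-6.17576484 -7.22424704  7.59511362] [-1.46704425  1.2262251   0.00693638] 0.03907369140690742
```

View pics/w2.png

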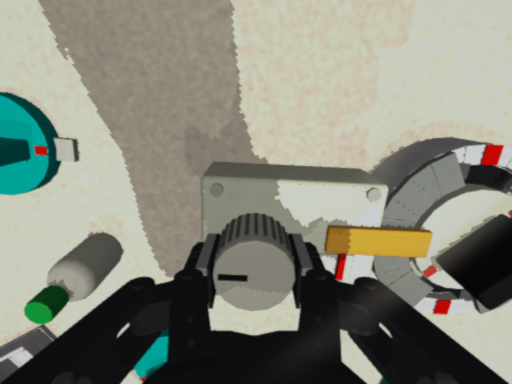

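Request:
send_rows:
  plan:
    - [0,-2,1,0,0,0]
    - [0,-2,1,9,0,0]
    - [0,-2,1,18,0,0]
    - [0,-2,1,27,0,0]
    - [0,-2,1,36,0,0]
    - [0,-2,1,45,0,0]
    - [0,-2,1,54,0,0]
    - [0,-2,1,62,0,0]
    - [0,-2,1,62,0,0]
    - [0,-2,1,62,0,0]

```text
clock: 6.5
tcp_pos: [0.4567, -0.0852, 0.0588]
orientation: [-0.492, -0.507, -0.492, 0.509]
wrist_force: [-8.0, -2.6, 12.4]
finger_gap: 0.0388
```

Run:
```python
from h import *
c=cam('wrist','w3');s=get_state();print(s['clock'],s['tcp_pos'],s['wrist_force'],s['ft_torque'],s['finger_gap'])
```

```text
6.55 [ 0.45676126 -0.08517586  0.05878387] [-8.2936265  -2.52816062 12.8703828 ] [-0.50489355  2.02648879 -0.03943907] 0.03881449542444804
```

View pics/w3.png

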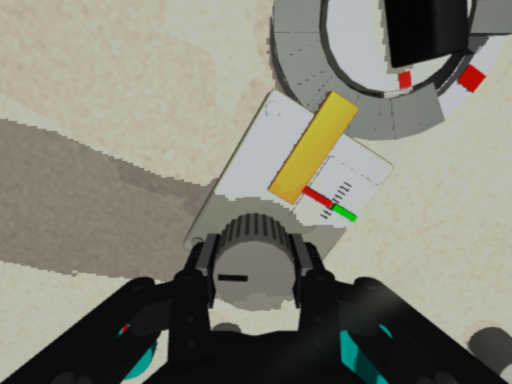

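The red pointer at (318,197) and the green mark at (345,213) are nearly in line. I'll zoom in to measure the gap.

Run:
```python
from h import *
crop('w3',290,170,370,230,8,'c5')
```

```text
(no output)
```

View pics/c5.png

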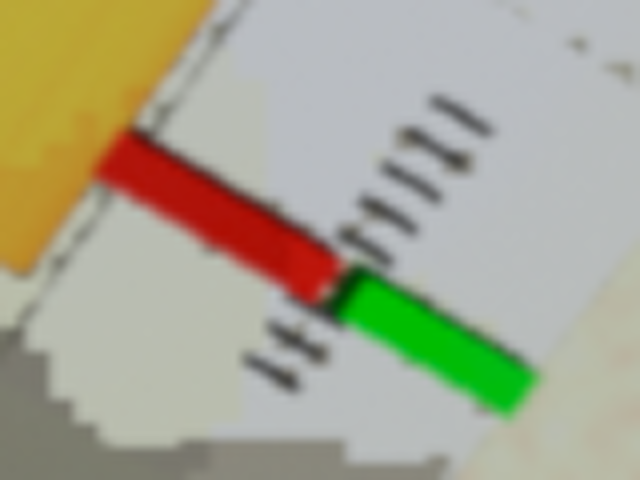

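The pointer and mark are in line to well under 1 mm. I'll release the knob, rise and move over to the lid.

Request:
send_rows:
  plan:
    - [0,0,0,0,0,0]
    - [0,0,0,0,0,0]
    - [0,0,0,0,0,0]
    - [0,0,0,0,0,0]
    - [-20,0,0,0,0,0]
    - [-60,0,0,0,0,0]
    - [-100,0,0,0,0,0]
    - [-130,24,-40,-5,0,0]
    - [-130,48,-80,-10,0,0]
    - [-130,72,-122,-15,0,0]
  claw: 70

```text
clock: 7.8
tcp_pos: [0.5353, 0.0364, 0.188]
orientation: [0.555, 0.439, 0.554, -0.438]
wrist_force: [1.3, -0.6, 0.6]
finger_gap: 0.0701
```

Request:
send_rows:
  plan:
    - [0,0,0,0,0,0]
    - [0,0,0,0,0,0]
    - [0,0,0,0,0,0]
    - [0,0,0,0,0,0]
    - [0,0,0,0,0,0]
    - [0,0,0,0,0,0]
    - [0,0,0,0,0,0]
    - [0,0,0,0,0,0]
    - [0,0,0,0,0,0]
    - [0,0,0,0,0,0]
  claw: 45

```text
clock: 9.05
tcp_pos: [0.5342, 0.0354, 0.1873]
orientation: [0.554, 0.439, 0.554, -0.439]
wrist_force: [-0.4, -0.0, 1.1]
finger_gap: 0.0449
```

Run:
```python
from h import *
from scipy.spatial.transform import Rotation as R
c=cam('wrist','w4');s=get_state();q=s['orientation'];M=R.from_quat([*q[1:],q[0]]).as_matrix()
print(s['clock'],s['tcp_pos'],s['wrist_force'],s['finger_gap'],'psi',np.degrees(np.arctan2(M[1,1],M[0,1])),M[:,0])
cam('scene','s4')
```

```text
9.1 [0.53418333 0.03539094 0.1872709 ] [-0.321463   -0.06930043  0.46015638] 0.04477625990450917 psi 13.23357718487662 [ 1.44302460e-05  9.64322720e-05 -9.99999995e-01]
```

View pics/w4.png

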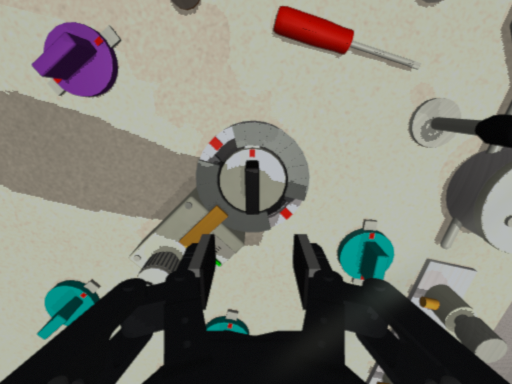

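The bar is vertical in the picture, from (252,162) to (252,213), and centred between the fingers. The keeper's tip now ends short of the disc. I'll check the bar's position from this view.

Run:
```python
from h import *
crop('w4',190,110,320,270,5,'c6')
```

```text
(no output)
```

View pics/c6.png

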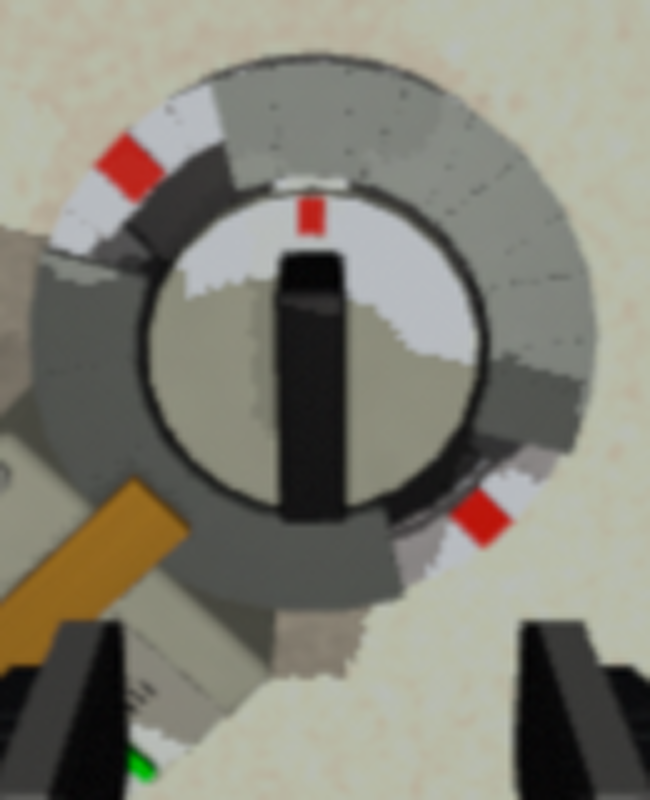

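Run:
```python
from h import *
w=load('w4');W=lambda u,v:((u+.5)/5-.5+190,(v+.5)/5-.5+110)
a,b=[atz(w,W(*q),.082) for q in [(312,295),(312,521)]];print(a,b,(a+b)/2,np.degrees(np.arctan2(*(a-b)[1::-1])),np.linalg.norm(a-b))
a,b=[atz(w,W(*q),.0425) for q in [(131,167),(482,517)]];print((a+b)/2,np.degrees(np.arctan2(*(b-a)[1::-1])))
# green & keeper tip
print(atz(w,W(162,503),.051))
```

```text
[0.52866114 0.05696238 0.082     ] [0.53891303 0.01272223 0.082     ] [0.53378709 0.03484231 0.082     ] 103.04701784987446 0.04541247205774677
[0.53361406 0.03623502 0.0425    ] -32.815667251679265
[ 0.50853658 -0.0032283   0.051     ]
```

Request:
send_rows:
  plan:
    - [25,0,0,0,0,0]
    - [55,0,0,0,0,0]
    - [85,0,0,0,0,0]
    - [105,0,0,0,0,0]
    - [120,0,0,0,0,0]
    - [130,0,0,0,0,0]
    - [137,0,0,0,0,0]
    - [138,0,0,0,0,0]
    - [138,0,0,0,0,0]
    - [138,0,0,0,0,0]

```text
clock: 10.4
tcp_pos: [0.5346, 0.0353, 0.0498]
orientation: [0.555, 0.439, 0.554, -0.439]
wrist_force: [1.3, -0.1, 0.5]
finger_gap: 0.045
```

Request:
send_rows:
  plan:
    - [0,0,0,0,0,0]
    - [0,0,0,0,0,0]
    - [0,0,0,0,0,0]
    - [0,0,0,0,0,0]
    - [0,0,0,0,0,0]
    - [0,0,0,0,0,0]
    - [0,0,0,0,0,0]
    - [0,0,0,0,0,0]
    - [0,0,0,0,0,0]
    - [0,0,0,0,0,0]
  claw: 5
  newtons: 40

```text
clock: 11.65
tcp_pos: [0.5344, 0.0353, 0.0496]
orientation: [0.554, 0.439, 0.554, -0.439]
wrist_force: [-2.0, -0.2, 4.9]
finger_gap: 0.0134
```

Run:
```python
from h import *
c=cam('wrist','w5');s=get_state()
print(s['clock'],s['tcp_pos'],s['wrist_force'],s['ft_torque'],s['finger_gap'])
```

```text
11.7 [0.53432552 0.0353169  0.04960425] [-1.85267726  0.09295269  5.44490085] [-1.02831896e-04  2.52468675e-01 -1.53184449e-02] 0.013671240380908648
```

View pics/w5.png

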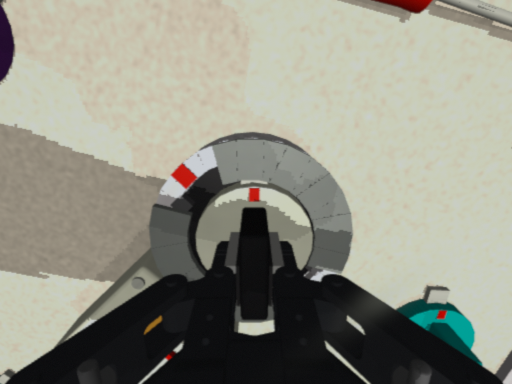

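The bar is gripped with a gap of 13.5 mm. Next I'll turn it anticlockwise by 44° and shift 0.6 mm onto the axis.

Request:
send_rows:
  plan:
    - [0,-0.5,0,-4,0,0]
    - [0,-0.5,0,-10,0,0]
    - [0,-0.5,0,-16,0,0]
    - [0,-0.5,0,-22,0,0]
    - [0,-0.5,0,-28,0,0]
    - [0,-0.5,0,-34,0,0]
    - [0,-0.5,0,-39,0,0]
    - [0,-0.5,0,-43,0,0]
    - [0,-0.5,0,-44,0,0]
    - [0,-0.5,0,-44,0,0]

```text
clock: 12.95
tcp_pos: [0.5339, 0.0352, 0.0496]
orientation: [0.679, 0.2, 0.678, -0.199]
wrist_force: [-1.3, 0.3, 5.5]
finger_gap: 0.0137
```

Run:
```python
from h import *
from scipy.spatial.transform import Rotation as R
c=cam('wrist','w6');s=get_state();q=s['orientation'];M=R.from_quat([*q[1:],q[0]]).as_matrix()
print(s['clock'],s['tcp_pos'],s['wrist_force'],s['ft_torque'],s['finger_gap'],'psi',np.degrees(np.arctan2(M[1,1],M[0,1])))
crop('w6',140,110,390,290,3,'c7')
```

```text
13.0 [0.53389737 0.03516143 0.0495799 ] [-0.54774976  0.36760442  4.20100065] [-0.07728635  0.292572   -0.03531554] 0.013298877709625807 psi 57.22087650120329
```

View pics/c7.png

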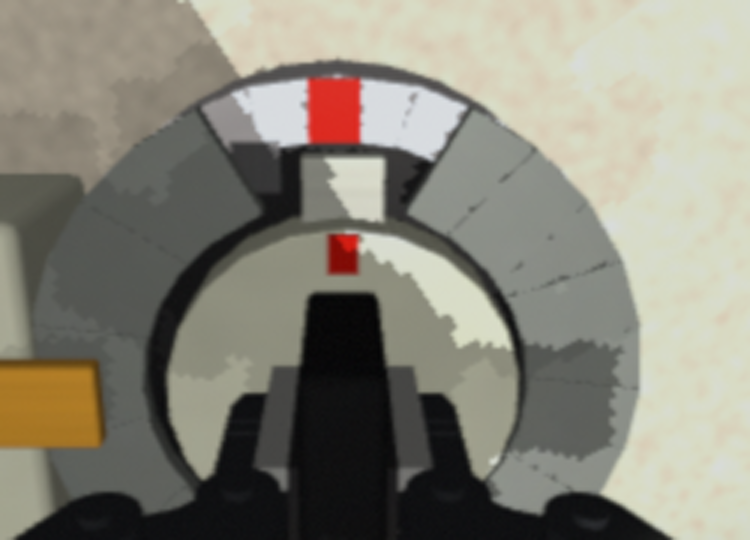

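The lug at c7 (302–385) lies inside the slot (262–405), so I'll lift straight up.

Request:
send_rows:
  plan:
    - [-2,0,0,0,0,0]
    - [-5,0,0,0,0,0]
    - [-10,0,0,0,0,0]
    - [-16,0,0,0,0,0]
    - [-25,0,0,0,0,0]
    - [-40,0,0,0,0,0]
    - [-60,0,0,0,0,0]
    - [-80,0,0,0,0,0]
    - [-100,0,0,0,0,0]
    - [-100,0,0,0,0,0]

```text
clock: 14.25
tcp_pos: [0.5353, 0.0351, 0.1518]
orientation: [0.68, 0.2, 0.677, -0.199]
wrist_force: [0.3, 0.3, -2.3]
finger_gap: 0.0134
```

Run:
```python
from h import *
c=cam('wrist','w7');s=get_state();print(s['clock'],s['tcp_pos'],s['orientation'],s['wrist_force'],s['ft_torque'],s['finger_gap'])
cam('side','d7')
```

```text
14.3 [0.53444518 0.03516477 0.15043326] [ 0.67925923  0.19968101  0.67751363 -0.19927287] [-0.77875327  0.45549253 -2.43324309] [-0.01932818  0.0179976   0.00893983] 0.013243489610794771
```

View pics/w7.png

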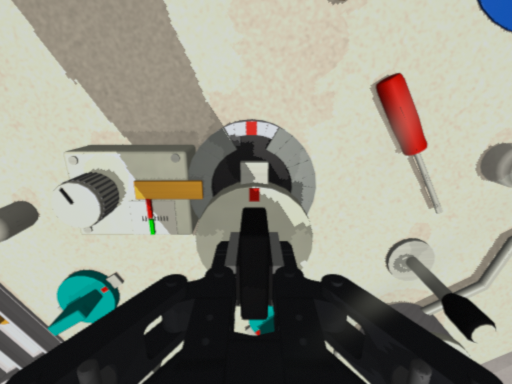

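View pics/d7.png

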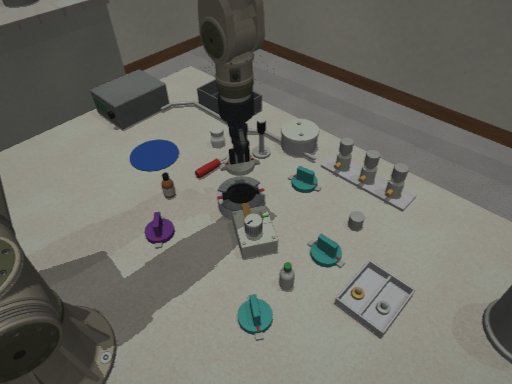

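The lid is lifted free: the well is empty and the pointer is still on the mark. I'll carry the lid part of the way, then look at the mat.

Request:
send_rows:
  plan:
    - [0,10,-8,0,0,0]
    - [0,30,-25,0,0,0]
    - [0,55,-45,0,0,0]
    - [0,80,-65,0,0,0]
    - [0,105,-85,0,0,0]
    - [0,130,-105,0,0,0]
    - [0,155,-125,0,0,0]
    - [0,170,-139,0,0,0]
    - [0,180,-148,0,0,0]
    - [0,180,-148,0,0,0]

```text
clock: 15.6
tcp_pos: [0.5063, 0.2672, 0.149]
orientation: [0.678, 0.199, 0.679, -0.199]
wrist_force: [0.6, 0.3, -2.9]
finger_gap: 0.0135
```

Run:
```python
from h import *
c=cam('wrist','w8');s=get_state();print(s['clock'],s['tcp_pos'],s['orientation'],s['wrist_force'],s['finger_gap'])
```

```text
15.65 [0.50651637 0.26653798 0.14910628] [ 0.67838558  0.1991607   0.67845262 -0.19957471] [ 0.79097645 -0.18191154 -1.8903051 ] 0.013526596884739247
```

View pics/w8.png

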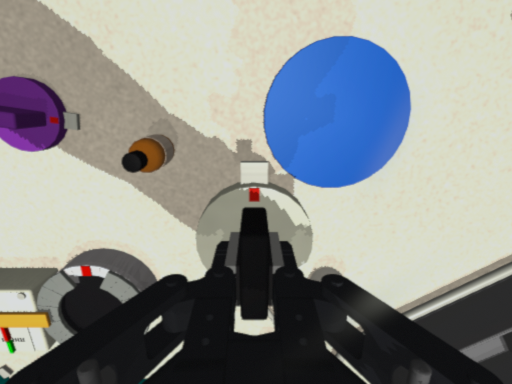

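The mat is fully visible here at about (337,111). I'll fit it, and measure its height against the scene and side views.

Run:
```python
from h import *
P=[]
for n in ['w8','scene0','side0']:
    c=load(n);f=c['frame'].astype(int);m=((f[...,0]>f[...,2]+50)&(f[...,0]>f[...,1]+40)).astype(np.uint8)
    k,L,st,ce=cv2.connectedComponentsWithStats(m)
    i=1+int(np.argmax(st[1:,4]));cs,_=cv2.findContours((L==i).astype(np.uint8),0,1);ct=max(cs,key=len)
    pts=np.array([atz(c,q[0],.004)[:2] for q in ct],np.float32)
    e=cv2.fitEllipse(pts);print(n,e,cv2.minEnclosingCircle(pts));P.append((c,cv2.fitEllipse(ct)[0]))
print(tri(*P))
```

```text
w8 ((0.49757230281829834, 0.3739224672317505), (0.14725026488304138, 0.14744091033935547), 26.335285186767578) ((0.49768590927124023, 0.37378692626953125), 0.0744149312376976)
scene0 ((0.4990849196910858, 0.37132528424263), (0.14221103489398956, 0.1433974653482437), 115.55815124511719) ((0.49886295199394226, 0.3713396489620209), 0.07354550063610077)
side0 ((0.49517202377319336, 0.3721526861190796), (0.142264723777771, 0.1431155800819397), 160.15403747558594) ((0.4960007965564728, 0.3721587061882019), 0.0737319216132164)
(array([ 0.49581735,  0.37826135, -0.00446044]), [0.0020346790911597206, 0.0015513505611937878, 0.0018708873807532303])
```

Request:
send_rows:
  plan:
    - [0,15,-12,0,0,0]
    - [0,40,-31,0,0,0]
    - [0,62,-48,0,0,0]
    - [20,77,-59.5,0,0,0]
    - [45,84.5,-65.5,0,0,0]
    - [70,84.5,-65.5,0,0,0]
    - [90,84.5,-65.5,0,0,0]
    - [105,84.5,-65.5,0,0,0]
    - [113,84.5,-65.5,0,0,0]
    - [116,84.5,-65.5,0,0,0]

```text
clock: 16.9
tcp_pos: [0.4973, 0.3731, 0.0328]
orientation: [0.678, 0.199, 0.678, -0.2]
wrist_force: [-0.8, -0.5, -3.1]
finger_gap: 0.0133
```

Request:
send_rows:
  plan:
    - [1,0,0,0,0,0]
    - [2,0,0,0,0,0]
    - [3,0,0,0,0,0]
    - [3.5,0,0,0,0,0]
    - [4,0,0,0,0,0]
    - [4.5,0,0,0,0,0]
    - [5,0,0,0,0,0]
    - [5.5,0,0,0,0,0]
    - [5.5,0,0,0,0,0]
    - [5.5,0,0,0,0,0]

```text
clock: 18.15
tcp_pos: [0.4973, 0.3732, 0.0278]
orientation: [0.678, 0.199, 0.678, -0.199]
wrist_force: [-0.5, -0.3, -1.8]
finger_gap: 0.0134
```

Now at 0.0278 with the weight still on the gripper, so I'll keep going down slowly.

Request:
send_rows:
  plan:
    - [0.5,0,0,0,0,0]
    - [1,0,0,0,0,0]
    - [1.5,0,0,0,0,0]
    - [2,0,0,0,0,0]
    - [2.5,0,0,0,0,0]
    - [3,0,0,0,0,0]
    - [3.5,0,0,0,0,0]
    - [3.5,0,0,0,0,0]
    - [3.5,0,0,0,0,0]
    - [3.5,0,0,0,0,0]

```text
clock: 19.4
tcp_pos: [0.4973, 0.3732, 0.0243]
orientation: [0.678, 0.199, 0.678, -0.199]
wrist_force: [-0.3, -0.1, -1.9]
finger_gap: 0.0139
```

Run:
```python
from h import *
s=get_state();print(s['clock'],s['tcp_pos'],s['wrist_force'],s['ft_torque'])
```

```text
19.4 [0.49734527 0.37321168 0.02434357] [-0.26162963 -0.14767921 -1.90020844] [-0.00455236  0.02575271  0.03158509]
```

Request:
send_rows:
  plan:
    - [0.3,0,0,0,0,0]
    - [0.6,0,0,0,0,0]
    - [0.9,0,0,0,0,0]
    - [1.2,0,0,0,0,0]
    - [1.2,0,0,0,0,0]
    - [1.2,0,0,0,0,0]
    - [1.2,0,0,0,0,0]
    - [1.2,0,0,0,0,0]
    - [1.2,0,0,0,0,0]
    - [1.2,0,0,0,0,0]

```text
clock: 20.65
tcp_pos: [0.4974, 0.3732, 0.0236]
orientation: [0.678, 0.2, 0.678, -0.199]
wrist_force: [-2.9, -2.3, 5.2]
finger_gap: 0.0137
```

The force went from −1.9 to +5.2 N, so the lid is on the mat. Time to release.

Request:
send_rows:
  plan:
    - [0,0,0,0,0,0]
    - [0,0,0,0,0,0]
    - [0,0,0,0,0,0]
    - [0,0,0,0,0,0]
    - [0,0,0,0,0,0]
    - [-10,0,0,0,0,0]
    - [-30,0,0,0,0,0]
    - [-60,0,0,0,0,0]
    - [-100,0,0,0,0,0]
    - [-140,0,0,0,0,0]
  claw: 45

```text
clock: 21.9
tcp_pos: [0.4973, 0.3732, 0.1651]
orientation: [0.679, 0.2, 0.678, -0.199]
wrist_force: [0.8, 0.2, -0.6]
finger_gap: 0.0454
```

Request:
send_rows:
  plan:
    - [-20,0,30,0,0,0]
    - [-40,0,60,0,0,0]
    - [-60,0,90,0,0,0]
    - [-60,0,100,0,0,0]
    - [-60,0,100,0,0,0]
    - [-60,0,100,0,0,0]
    - [-60,0,100,0,0,0]
    - [-60,0,100,0,0,0]
    - [-60,0,100,0,0,0]
    - [-60,0,100,0,0,0]

```text
clock: 23.15
tcp_pos: [0.5813, 0.3192, 0.2232]
orientation: [0.678, 0.199, 0.678, -0.199]
wrist_force: [0.1, 0.4, -0.5]
finger_gap: 0.045
```

Run:
```python
from h import *
s=get_state();print(s['clock'],s['tcp_pos'],s['wrist_force'])
cam('wrist','w9');cam('scene','s9');cam('side','d9')
crop('s9',195,170,295,240,8,'c9')
```

```text
23.15 [0.58132953 0.31918096 0.22316751] [ 0.13263466  0.35261816 -0.45036161]
```

View pics/w9.png

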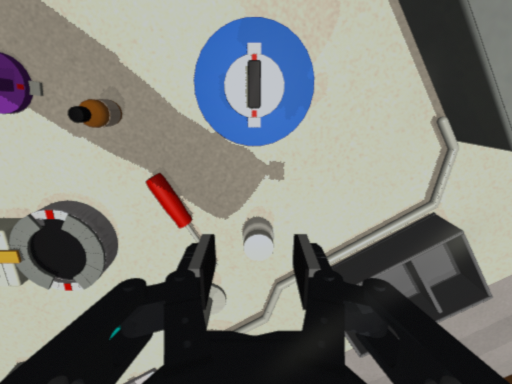

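View pics/d9.png

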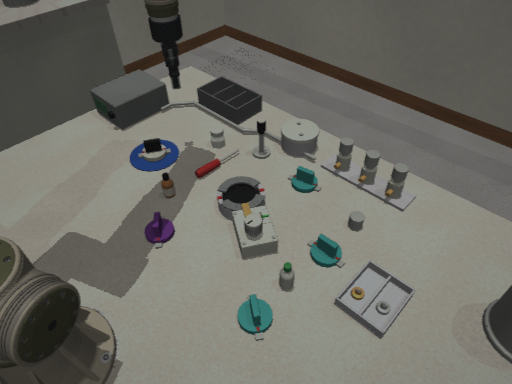

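View pics/c9.png

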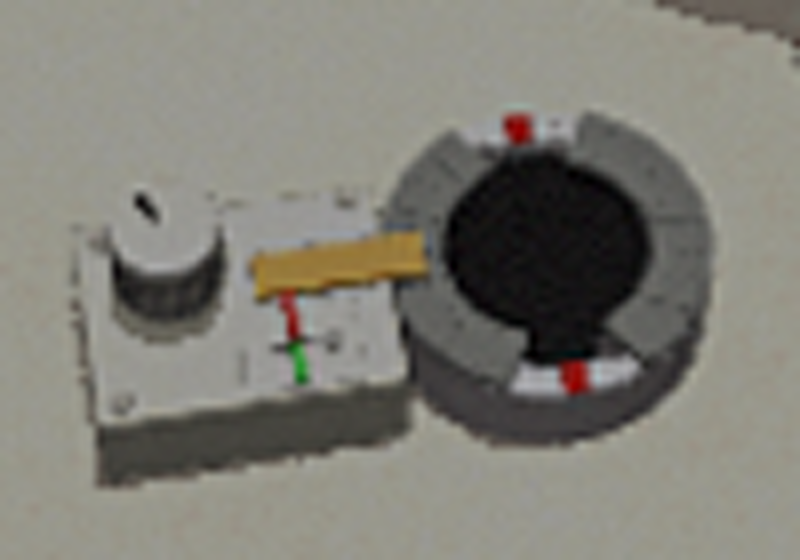

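The lid stands upright and centred on the mat, with the disc at w9 (254,85) and the mat at (254,81). The pointer at c9 (290,315) lines up with the green mark at (300,362). No bystander has moved and the gripper is clear of everything, so I'll hand in.

Run:
```python
from h import *
print(job.hand_in())
```

```text
the job is handed in; nothing more can be done
None
```

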